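Fit the snap ring on the glass guide roller

TASK

Pull the red dust cap off the end of the guide roller's axle and leave it lying in the round steel dish. Then take the snap-ring pliers off the tin tray by their blue handles, squeeze the handles to spread the black ring on their tips, and lower the ring level and spread over the end of the axle down to its groove, just above the brass washer. Finish while holding it there: pliers still in your grip, the ring still spread, centred round the axle at the groove, not pressed hard on anything; leave the glass sample, point driver, hand roller and cup hook where they lie.

Things in the scene. Friction and masses are not known exactly. Their poses are not given: they have to be found in the camera images.
- groove (a point): Groove of the capped roller's axle: point on the axle's centre line, half-way up the groove, fixed, z up. Axle 30 mm thick, groove 4 mm high, its lower edge at the top of the brass washer (48 mm wide), 2 mm below this point. Above this point the axle is straight for 15 mm, then tapers to 22 mm at its end, 21 mm above this point.
- guide: Edge guide roller, fixed upright on the bench, the one whose axle wears the red cap: black rubber roller 100 mm wide that turns freely, on a round foot 110 mm wide. Origin: on the bench under the axle. Flat roller top at 65 mm, washer top at 68 mm, groove middle at 70 mm, axle end at 91 mm above the bench.
- cap_mid (a point): Red ribbed dust cap, 44 mm across, 27.5 mm high, 34 to 55 g: its centre, half-way up; z to its closed top. It starts pushed over the axle's end, its top 26 mm above the groove point, its open rim 1.5 mm below. Sprung beads inside it click into the groove: a straight upward pull of some 4 to 15 N frees it; it is off after 23 mm.
- dish_floor (a point): Round steel parts dish, fixed, 130 mm across at its rim, 24 mm high, flat floor about 95 mm across: centre of its inner floor, 4 mm above the bench.
- pliers_grip (a point): Bent-nose snap-ring pliers, 180 mm long, about 0.19 kg, lying level across the tray: point midway between the blue handles at half their height. x: along the pliers to the jaws and ring; z up. Handles 11 mm wide, 13 mm high, from 52 mm behind this point to 20 mm ahead; over both 60 mm here relaxed (wider behind), 36 mm with parallel faces at the stop.
- ring (a point): Black snap ring, 2.5 mm thick, already on the pliers' down-bent tips: centre of its opening when spread. 127 mm ahead (x) of pliers_grip, 26 mm below it, same axes. Eyelets on the handles' side, closed back pointing away. Relaxed 28 mm wide inside: too small for the axle; at the stop about 3 mm clear all round it. Nothing of the pliers reaches lower.
- spread (a joint): Angle of each pliers handle (rad), left and right alike: 0 relaxed, 0.19 squeezed to the stop, ring fully spread. Squeezing the handles together spreads the ring; let go, it springs back. At pliers_grip each handle takes about 2.5 N to begin to move and 10 N to reach the stop; more does no harm.
- tray_floor (a point): Shallow open tin tray, fixed, 118 mm (its x) by 170 mm (its y), 30 mm high, walls 3 mm: centre of its inner floor, 3 mm above the bench. The pliers lie across its two long rims, along its x, with the ring outside the +x rim, 9 mm above the bench. Inside, beside the handles, it is empty.
- glass: Frosted glass L-shaped corner sample, 100 by 100 mm, 6 mm thick, flat on the bench: underside, in the middle of the 100 mm square. Leave it.
- driver: Yellow steel point driver, 190 mm long (its x), 34 mm wide, about 70 mm high: middle of its underside. Leave it.
- brayer: Hand roller: black rubber roller 100 mm long (its x), 40 mm thick, with a wire fork and a black handle towards its -y, 190 mm long in all: point on the bench under the middle of the rubber. Leave it.
- hook: Brass cup hook, about 55 mm long (its x), 9 mm high, lying on the bench: point on the bench near its flange. Leave it.
Not all that is in view belongs to the job. There is more than one size of the part that bears cap_mid; the job needs the larger. Of the things that look like the guide, take the one that is farthest to the robot's right at the start.

How it is judged:
By the outcome, as a careful person would: the job done as asked, in the order asked, and still so for the second after the job is handed in, while the arm keeps its last pose, push and grip.
It also fails if it takes over 72 s, if anything falls off the work surface, if the arm or the gripper's body presses on something with over 40 N, if the wrist force passes 120 N, or if a joint passes its speed limit or range.

ROBOT

A 6-joint arm with a two-finger parallel gripper is mounted at the origin on the work surface. World frame = base frame: x ahead of the robot, y to its left, z up, the work surface at z = 0. Lengths are in m, angles in rad, forces in N, time in s.
With the tool pointing down it reaches from about 0.3 to 1 m from the base axis. Payload 5.1 kg.
Tool frame: the origin (TCP) lies midway between the tips of the shut fingers; the grasp point (between the pads) lies bot.tcp_to_grasp behind it (bot.tcp_to_grasp is the distance from the TCP to the grasp point, in m); z points along the fingers, y is the line along which they close (so a half turn about z gives the same grasp; the last joint's range is limited). The gripper opens to 95 mm and grips with 3 to 60 N. Pads are 20 mm wide; open, the fingers measure 119 mm over their backs; the gripper's body (75 mm by 180 mm) begins 59 mm behind the grasp point.
Start: joints at [-1.353, 0.124, 1.65, -0, 1.367, -0.083], TCP at [0.193, -0.621, 0.215] pointing down, gripper open.
Joint ranges: [-2.61, 2.61], [-1.02, 2.33], [0.03, 2.71], [-1.35, 4.49], [0.32, 2.68], [-2.91, 2.91]. Speed limits (rad/s): [2.57, 2.57, 3.14, 3.14, 3.14, 3.14].

INTERFACE

Orientations are given as a unit quaternion [w, x, y, z].
In Python, from station import bot gives the robot as it stands.
- The arm moves only by the tool arm_command, never from a script. Its argument "plan" is a list of rows, each an object of numbers: "jaw": the finger opening in mm, from 0 to 95.1; "dx", "dy", "dz": the shift along the tool's x, y, z in units of 30 mm (1.0 is 30 mm); "ax", "ay", "az": the turn, a rotation vector about the tool's x, y, z in units of 6 degrees (1.0 is 6 degrees). A call has 1 to 12 rows; each row shifts and turns the commanded pose from where the row before left it, along the tool's axes as they then stand; what a row does not reach is not made up. A row lasts 1/8 s, in which the tool goes at most 62.5 mm and 10.7 degrees, less where a joint would pass 70% of its speed; a pose out of reach is approached as far as the arm can. A call is refused whole if a number of a shift passes 1 or a number of a turn 1, either way. A call with a gripper value outside its range is refused whole. The fingers move at their own pace and stop on an object; "squeeze" is the grip in N (left out, the last holds). Time passes only in rows, so rows that do not move let the fingers close. It gives the time, the measured TCP pose, the force, the opening and the grip force at its end, in the units of the state.
- bot.state(): the state, without advancing time (a new reading comes with each control period).
- bot.capture(name): name is "scene" or "top"; returns a dict with "color" (420x560x3 uint8, blue, green, red), "intrinsics" (3x3 intrinsics, pixels), "R" (3x3) and "t" (3): a world point X has camera coordinates R X + t. Camera axes: x right, y down, z forward; pixel columns grow to the right and rows downward; lengths in m; the calibration is good to about 2 mm. A picture is of the moment at which its call begins. There is no depth.
- bot.job_done(): hands the job in; it is judged then, once.
Trained networks look in a picture, given as the dict that the camera call returned (one of the last four; its "shot" number tells which), for a name from the list of things; names that differ only in an ending like _2 or _b are one class to them, and where a whole thing is asked for, a point or a joint stands for the part that bears it (a point fixed in the world has none). Each returns a list of dicts, best first, with "conf" (0 to 1); they miss things now and then, are a little off and sometimes report something else, mostly with a low value. They report only what shows in the picture. A call takes as long as a camera call. They do not tell look-alikes from the thing itself.
- bot.search_frame(label, picture): "point" ([column, row] as shares, 0 to 1, of the picture: columns of its width, rows of its height, amid what is visible of it).
- bot.regions_of(label, picture): "pixels" (420x560 bool, what is visible of it) and "point" ([column, row] as shares, 0 to 1, of the picture: columns of its width, rows of its height, amid what is visible of it).
The state is a dict: "clock": time; "joints": joint angles; "qd": joint speeds; "effort": joint torques, N m; "ee_pos": TCP position; "eef_rot": TCP orientation; "force": force on the tool from outside, world axes, zero at the start; "wrist_torque": the same for the moment, N m; "finger_gap": finger opening in m; "finger_force": force on a finger pad.
Only numpy, scipy, OpenCV 4.12 (cv2) and the standard library are available. Lean on these libraries where they do the work, as an engineer would, in place of code of your own. Each camera call takes 0.05 s, during which the arm holds its last target. There are 200 camera calls.

## Working session

There is one attempt and no reset: what is moved stays moved. The work goes in short steps, Python scripts to look and compute and a tool call to move; the robot and the scene stay as the last step left them, time stands still between calls to the robot, and variables do not carry over. Pictures are saved under pics/ and viewed, at most 10 in all, crops included, and the job is handed in when it is done.

Besides the shell and the picture viewer there is one more tool, called after ">>>" in YAML: its name, and indented under it one key for each argument. arm_command: Moves the arm, as the interface text tells. Its arguments: {"type":"object","properties":{"plan":{"type":"array","items":{"type":"object","properties":{"jaw":{"type":"number"},"dx":{"type":"number"},"dy":{"type":"number"},"dz":{"type":"number"},"ax":{"type":"number"},"ay":{"type":"number"},"az":{"type":"number"}}}},"squeeze":{"type":"number"}},"required":["plan"]}

```bash
mkdir -p pics; ls; cat > h.py <<'E'
import numpy as np, cv2
from station import bot
def ray(c,p):
    K=np.array(c["intrinsics"]);R=np.array(c["R"]);t=np.array(c["t"])
    d=R.T@np.linalg.inv(K)@np.array([p[0],p[1],1.]);return -R.T@t,d/np.linalg.norm(d)
def atz(c,p,z):
    o,d=ray(c,p);return o+d*(z-o[2])/d[2]
def proj(c,X):
    K=np.array(c["intrinsics"]);q=K@(np.array(c["R"])@np.array(X)+np.array(c["t"]));return q[:2]/q[2]
E
python3 - <<'E'
from h import *
np.set_printoptions(precision=3,suppress=True)
ims=[]
for n in("scene","top"):
    c=bot.capture(n);cv2.imwrite(f"pics/{n}0.png",c["color"]);o,d=ray(c,(280,210));print(n,o,d,c["intrinsics"])
    for l in("guide","cap_mid","dish_floor","pliers_grip","ring","tray_floor","glass","driver","brayer","hook"):
        for r in bot.search_frame(l,c)[:4]:
            p=np.array(r["point"])*[560,420];print(l,round(r["conf"],2),p,atz(c,p,0.03))
print(bot.state(),bot.tcp_to_grasp)
E
```

```text
pics
scene [0.959 0.414 0.82 ] [-0.428 -0.475 -0.769] [[494.365   0.    280.677]
 [  0.    494.365 209.466]
 [  0.      0.      1.   ]]
guide 0.85 [211.792 205.38 ] [ 0.62  -0.174  0.03 ]
guide 0.83 [350.784 180.81 ] [ 0.346 -0.036  0.03 ]
guide 0.8 [431.312 228.48 ] [0.317 0.162 0.03 ]
guide 0.4 [211.4   180.684] [ 0.579 -0.232  0.03 ]
cap_mid 0.61 [268.912 229.908] [ 0.571 -0.048  0.03 ]
cap_mid 0.58 [212.408 182.112] [ 0.58  -0.227  0.03 ]
cap_mid 0.47 [212.8   203.196] [ 0.615 -0.178  0.03 ]
cap_mid 0.16 [340.48  300.384] [0.575 0.158 0.03 ]
dish_floor 0.74 [228.088 128.31 ] [ 0.448 -0.346  0.03 ]
pliers_grip 0.89 [339.472 302.4  ] [0.579 0.16  0.03 ]
ring 0.7 [340.984 296.31 ] [0.568 0.153 0.03 ]
tray_floor 0.69 [349.888 307.02 ] [0.572 0.178 0.03 ]
glass 0.87 [204.68 317.52] [0.781 0.027 0.03 ]
driver 0.46 [225.12 127.89] [ 0.453 -0.352  0.03 ]
brayer 0.6 [290.024 396.48 ] [0.758 0.227 0.03 ]
hook 0.56 [286.888 167.916] [ 0.428 -0.156  0.03 ]
hook 0.32 [142.184 217.896] [ 0.748 -0.238  0.03 ]
top [ 0.431 -0.06   1.273] [ 0.082 -0.008 -0.997] [[492.59    0.    277.453]
 [  0.   
[... 534 characters left out ...]
.576 203.49 ] [0.553 0.153 0.03 ]
glass 0.65 [244.776 122.598] [0.76  0.017 0.03 ]
driver 0.56 [348.88  123.816] [ 0.754 -0.251  0.03 ]
brayer 0.75 [169.512 123.816] [0.76  0.211 0.03 ]
hook 0.53 [320.376 252.42 ] [ 0.425 -0.171  0.03 ]
{'clock': 1.1, 'joints': array([-1.353,  0.124,  1.65 , -0.   ,  1.367, -0.083]), 'qd': array([ 0.001, -0.   ,  0.002,  0.001, -0.001,  0.002]), 'effort': array([ -0.001, -41.759, -36.023,   0.077,   0.043,  -0.   ]), 'ee_pos': array([ 0.193, -0.621,  0.215]), 'eef_rot': array([ 0.   ,  0.989,  0.15 , -0.   ]), 'force': array([0.486, 0.049, 0.377]), 'wrist_torque': array([-0.005, -0.005, -0.023]), 'finger_force': 0.0, 'finger_gap': 0.09527425315690616} 0.0188
```

View pics/scene0.png

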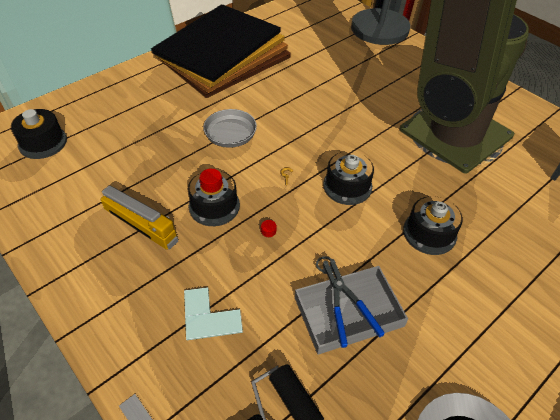

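View pics/top0.png

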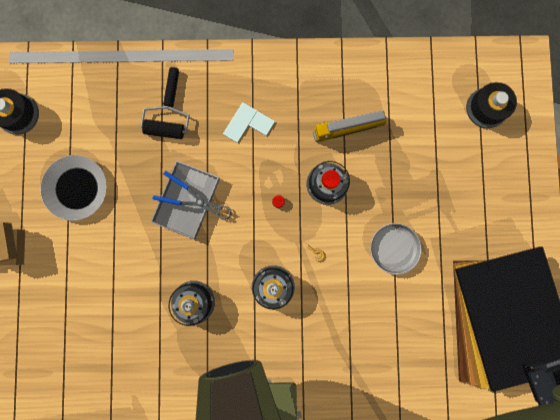

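The scene view shows the red-capped guide at (212,190), a small loose red cap at (268,228), the dish at (229,127) and the pliers on the tray at (340,300). In the top view these are at (328,181), (278,201), (397,249) and (195,195).

```bash
cat >> h.py <<'E'
from scipy.optimize import least_squares
from scipy.spatial.transform import Rotation as Ro
def blobs(c,kind,amin=25):
    h=cv2.cvtColor(c["color"],cv2.COLOR_BGR2HSV).astype(int);H,S,V=h[...,0],h[...,1],h[...,2]
    m=((H<6)|(H>174))&(S>170)&(V>90) if kind=="red" else (abs(H-112)<12)&(S>150)&(V>60)
    n,_,st,ce=cv2.connectedComponentsWithStats(m.astype(np.uint8))
    return sorted([(st[i,4],ce[i]) for i in range(1,n) if st[i,4]>=amin],key=lambda a:-a[0])
def hullcent(c,P):
    q=cv2.convexHull(np.array([proj(c,p) for p in P],np.float32));m=cv2.moments(q);return np.array([m["m10"]/m["m00"],m["m01"]/m["m00"]])
def cyl(x,y,z0,z1,r):
    a=np.arange(0,6.28,.2);return [(x+r*np.cos(b),y+r*np.sin(b),z) for b in a for z in(z0,z1)]
def box(p,z,yaw,s,ang):
    # handle s=+1 left of pliers; at x=0 offset o
    o=13+np.array([11.5]) *1
    out=[]
    for u in(-.052,.020):
        v=s*(.0245-np.tan(ang)*u)
        for w in(-.0055,.0055):
            for k in(-.0065,.0065):
                out.append((p[0]+u*np.cos(yaw)-(v+w)*np.sin(yaw),p[1]+u*np.sin(yaw)+(v+w)*np.cos(yaw),z+k))
    return out
E
python3 - <<'E'
from h import *
np.set_printoptions(precision=4,suppress=True)
C=[bot.capture(n) for n in("scene","top")]
R=[blobs(c,"red") for c in C];B=[blobs(c,"blue") for c in C]
for r,b in zip(R,B):print("red",r[:3],"blue",b[:4])
f=lambda q:np.concatenate([hullcent(c,cyl(q[0],q[1],.0685,.096,.022))-r[0][1] for c,r in zip(C,R)])
s=least_squares(f,[.6,-.2]);print("cap",s.x,s.fun)
# pliers
def fp(q):
    o=[]
    for c,b in zip(C,B):
        bb=[x[1] for x in b[:2]]
        P=[hullcent(c,box(q[:2],.0365,q[2],k,.19)) for k in(1,-1)]
        e1=np.r_[P[0]-bb[0],P[1]-bb[1]];e2=np.r_[P[0]-bb[1],P[1]-bb[0]]
        o.append(e1 if e1@e1<e2@e2 else e2)
    return np.concatenate(o)
for y0 in(-1.2,-1.7,-2.2):
    s=least_squares(fp,[.57,.18,y0]);print("pl",s.x,s.fun,s.cost)
for c in C:
    m=bot.regions_of("dish_floor",c)[0]["pixels"].astype(np.uint8)
    M=cv2.moments(m,True);print("dish",[M["m10"]/M["m00"],M["m01"]/M["m00"]],m.sum());
    z=least_squares(lambda q:hullcent(c,cyl(q[0],q[1],.01,.024,.06))-[M["m10"]/M["m00"],M["m01"]/M["m00"]],[.44,-.35]);print(z.x)
E
```

```text
red [(np.int32(436), array([210.6078, 179.8784])), (np.int32(219), array([268.1644, 227.9635]))] blue [(np.int32(288), array([369.8125, 318.1562])), (np.int32(251), array([340.2749, 326.2789]))]
red [(np.int32(258), array([330.6357, 178.6279])), (np.int32(118), array([278.0508, 200.9915]))] blue [(np.int32(111), array([166.8919, 199.9189])), (np.int32(103), array([175.9515, 180.0194]))]
cap [ 0.604  -0.1938] [-0.2716 -0.5584 -0.4266 -0.0455]
pl [ 0.5884  0.1913 -1.2   ] [ 11.4725   6.6042  -6.3422 -10.835   -9.7771   1.7579   7.0349   1.9926] 242.49839922992444
pl [ 0.5874  0.1869 -1.7   ] [ 0.9191  2.8987 -3.8776 -4.9845 -2.9996 -1.6599  3.0643 -0.027 ] 35.13631132736745
pl [ 0.5777  0.1913 -2.1952] [-0.9576 -3.961   0.9636  1.766   1.3622  1.1458 -2.4931 -1.0214] 15.540577329583247
dish [229.98250904704463, 127.62786489746682] 1658
[ 0.4333 -0.359 ]
dish [395.42202729044834, 247.80360623781675] 2052
[ 0.4342 -0.3623]
```

```bash
cat > fit.py <<'E'
from h import *
np.set_printoptions(precision=4,suppress=True)
C=[bot.capture(n) for n in("scene","top")]
R=[blobs(c,"red") for c in C];B=[blobs(c,"blue") for c in C]
f=lambda q:np.concatenate([hullcent(c,cyl(q[0],q[1],.0685,.096,.022))-r[0][1] for c,r in zip(C,R)])
s=least_squares(f,[.6,-.2],diff_step=1e-2);print("cap",s.x,s.fun)
def fp(q):
    o=[]
    for c,b in zip(C,B):
        bb=[x[1] for x in b[:2]]
        P=[hullcent(c,box(q[:2],.0365,q[2],k,.19)) for k in(1,-1)]
        e1=np.r_[P[0]-bb[0],P[1]-bb[1]];e2=np.r_[P[0]-bb[1],P[1]-bb[0]]
        o.append(e1 if e1@e1<e2@e2 else e2)
    return np.concatenate(o)
for y0 in(-1.6,-1.9):
    s=least_squares(fp,[.57,.18,y0],diff_step=1e-2);q=s.x;print("pl",q,s.fun,s.cost)
    print("ring",q[0]+.127*np.cos(q[2]),q[1]+.127*np.sin(q[2]))
for c in C:
    r=bot.search_frame("ring",c)[0];p=np.array(r["point"])*[560,420];print("ring net",p,atz(c,p,.01), "model",proj(c,(q[0]+.127*np.cos(q[2]),q[1]+.127*np.sin(q[2]),.0105)))
p=bot.state();print(p["ee_pos"],Ro.from_quat(p["eef_rot"],scalar_first=True).as_matrix())
E
python3 fit.py
```

```text
cap [ 0.604  -0.1936] [-0.2544 -0.4742 -0.4961 -0.0053]
pl [ 0.5817  0.1902 -1.9901] [-0.1954 -0.5443 -0.1314 -0.6119 -0.7312 -0.3194 -0.7909 -0.3656] 1.0609697627611976
ring 0.5299868319147238 0.07420597684644771
pl [ 0.5817  0.1902 -1.9901] [-0.1955 -0.5443 -0.1314 -0.6119 -0.7311 -0.3194 -0.7909 -0.3656] 1.0609770010094757
ring 0.5299867077486022 0.0742059792472205
ring net [340.984 299.418] [0.563  0.1506 0.01  ] model [325.0544 263.3009]
ring net [188.608 202.188] [0.5583 0.1641 0.01  ] model [223.5442 212.6575]
[ 0.1926 -0.6208  0.2146] [[ 0.9551  0.2963  0.    ]
 [ 0.2963 -0.9551 -0.    ]
 [ 0.      0.     -1.    ]]
```

>>> arm_command:
  plan:
    - {"jaw": 80,"dx": 0.9,"dy": -0.5}
    - {"jaw": 80,"dx": 0.9,"dy": -0.5}
    - {"jaw": 80,"dx": 0.9,"dy": -0.5}
    - {"jaw": 80,"dx": 0.9,"dy": -0.5}
    - {"jaw": 80,"dx": 0.9,"dy": -0.5}
    - {"jaw": 80,"dx": 0.9,"dy": -0.5}
    - {"jaw": 80,"dx": 0.9,"dy": -0.5}
    - {"jaw": 80,"dx": 0.9,"dy": -0.5}
    - {"jaw": 80,"dx": 0.9,"dy": -0.5}
    - {"jaw": 80,"dx": 0.9,"dy": -0.5}
    - {"jaw": 80,"dx": 0.9,"dy": -0.5}
    - {"jaw": 80,"dx": 0.9,"dy": -0.5}

```text
invalid input
```

>>> arm_command:
  plan:
    - {"jaw": 80,"dx": 0.9,"dy": -0.5,"dz": 0.2}
    - {"jaw": 80,"dx": 0.9,"dy": -0.5,"dz": 0.3}
    - {"jaw": 80,"dx": 0.9,"dy": -0.5,"dz": 0.3}
    - {"jaw": 80,"dx": 0.9,"dy": -0.5,"dz": 0.3}
    - {"jaw": 80,"dx": 0.9,"dy": -0.5,"dz": 0.3}
    - {"jaw": 80,"dx": 0.9,"dy": -0.5,"dz": 0.3}
    - {"jaw": 80,"dx": 0.9,"dy": -0.4,"dz": 0.3}
    - {"jaw": 80}
    - {"jaw": 80}

```text
invalid input
```

```bash
cat >> h.py <<'E'
def go(x,y,z,yaw=None):
    s=bot.state();M=Ro.from_quat(s["eef_rot"],scalar_first=True).as_matrix();p=s["ee_pos"]
    print("t",round(s["clock"],2),"pos",p.round(4),"yaw",round(np.arctan2(M[1,0],M[0,0]),4),"down",M[:,2].round(4),"gap",round(s["finger_gap"]*1e3,1),"ff",round(s["finger_force"],1),"F",s["force"].round(1),"j",s["joints"].round(2))
    if x is not None: print("units",(M.T@(np.array([x,y,z])-p)/.03).round(3))
E
python3 -c "
from h import *
go(.604,-.194,.0715)"
```

```text
t 1.5 pos [ 0.1926 -0.6208  0.2146] yaw 0.3008 down [ 0. -0. -1.] gap 95.1 ff 0.0 F [ 0.5 -0.6  0.2] j [-1.35  0.12  1.65  0.    1.37 -0.08]
units [17.314 -9.525  4.771]
```

>>> arm_command:
  plan:
    - {"jaw": 80,"dx": 0.9,"dy": -0.5,"dz": 0,"ax": 0,"ay": 0,"az": 0}

```text
clock: 1.62
ee_pos: [0.2131, -0.5991, 0.2145]
eef_rot: [0.0, 0.989, 0.149, -0.0]
force: [1.3, 0.4, 0.1]
finger_gap: 0.0893
finger_force: 0.0
```

>>> arm_command:
  plan:
    - {"jaw": 80,"dx": 0.9,"dy": -0.5,"dz": 0,"ax": 0,"ay": 0,"az": 0}
    - {"jaw": 80,"dx": 0.9,"dy": -0.5,"dz": 0,"ax": 0,"ay": 0,"az": 0}
    - {"jaw": 80,"dx": 0.9,"dy": -0.5,"dz": 0,"ax": 0,"ay": 0,"az": 0}
    - {"jaw": 80,"dx": 0.9,"dy": -0.5,"dz": 0,"ax": 0,"ay": 0,"az": 0}
    - {"jaw": 80,"dx": 0.9,"dy": -0.5,"dz": 0,"ax": 0,"ay": 0,"az": 0}
    - {"jaw": 80,"dx": 0.9,"dy": -0.5,"dz": 0,"ax": 0,"ay": 0,"az": 0}
    - {"jaw": 80,"dx": 0.9,"dy": -0.5,"dz": 0,"ax": 0,"ay": 0,"az": 0}
    - {"jaw": 80,"dx": 0.9,"dy": -0.5,"dz": 0,"ax": 0,"ay": 0,"az": 0}
    - {"jaw": 80,"dx": 0.9,"dy": -0.5,"dz": 0,"ax": 0,"ay": 0,"az": 0}
    - {"jaw": 80,"dx": 0.9,"dy": -0.5,"dz": 0,"ax": 0,"ay": 0,"az": 0}
    - {"jaw": 80,"dx": 0.9,"dy": -0.5,"dz": 0.3,"ax": 0,"ay": 0,"az": 0}
    - {"jaw": 80,"dx": 0.9,"dy": -0.5,"dz": 0.3,"ax": 0,"ay": 0,"az": 0}

```text
clock: 3.12
ee_pos: [0.4708, -0.3299, 0.1968]
eef_rot: [0.0, 0.989, 0.15, 0.0]
force: [-0.2, -0.0, -0.7]
finger_gap: 0.0801
finger_force: 0.0
```

>>> arm_command:
  plan:
    - {"jaw": 80,"dx": 0.9,"dy": -0.5,"dz": 0.4,"ax": 0,"ay": 0,"az": 0}
    - {"jaw": 80,"dx": 0.9,"dy": -0.5,"dz": 0.4,"ax": 0,"ay": 0,"az": 0}
    - {"jaw": 80,"dx": 0.9,"dy": -0.5,"dz": 0.4,"ax": 0,"ay": 0,"az": 0}
    - {"jaw": 80,"dx": 0.9,"dy": -0.5,"dz": 0.4,"ax": 0,"ay": 0,"az": 0}
    - {"jaw": 80,"dx": 0.9,"dy": -0.5,"dz": 0.4,"ax": 0,"ay": 0,"az": 0}
    - {"jaw": 80,"dx": 0.9,"dy": -0.5,"dz": 0.4,"ax": 0,"ay": 0,"az": 0}
    - {"jaw": 80,"dx": 0.3,"dy": 0,"dz": 0,"ax": 0,"ay": 0,"az": 0}
    - {"jaw": 80,"dx": 0,"dy": 0,"dz": 0,"ax": 0,"ay": 0,"az": 0}

```text
clock: 4.12
ee_pos: [0.6071, -0.1943, 0.1251]
eef_rot: [0.0, 0.989, 0.15, 0.0]
force: [-0.5, 0.7, -0.1]
finger_gap: 0.0802
finger_force: 0.0
```

```bash
python3 -c "
from h import *
go(.604,-.194,.0715)"
```

```text
t 4.12 pos [ 0.6071 -0.1943  0.1251] yaw 0.3013 down [ 3.e-04 -5.e-04 -1.e+00] gap 80.2 ff 0.0 F [-0.5  0.7 -0.1] j [-0.39  0.17  1.76 -0.    1.22  0.88]
units [-0.096 -0.04   1.785]
```

>>> arm_command:
  plan:
    - {"jaw": 80,"dx": -0.1,"dy": -0.04,"dz": 0.4,"ax": 0,"ay": 0,"az": 0}
    - {"jaw": 80,"dx": 0,"dy": 0,"dz": 0.5,"ax": 0,"ay": 0,"az": 0}
    - {"jaw": 80,"dx": 0,"dy": 0,"dz": 0.5,"ax": 0,"ay": 0,"az": 0}
    - {"jaw": 80,"dx": 0,"dy": 0,"dz": 0.35,"ax": 0,"ay": 0,"az": 0}
    - {"jaw": 80,"dx": 0,"dy": 0,"dz": 0,"ax": 0,"ay": 0,"az": 0}
    - {"jaw": 55,"dx": 0,"dy": 0,"dz": 0,"ax": 0,"ay": 0,"az": 0}
    - {"jaw": 45,"dx": 0,"dy": 0,"dz": 0,"ax": 0,"ay": 0,"az": 0}
    - {"jaw": 30,"dx": 0,"dy": 0,"dz": 0,"ax": 0,"ay": 0,"az": 0}
    - {"jaw": 30,"dx": 0,"dy": 0,"dz": 0,"ax": 0,"ay": 0,"az": 0}
    - {"jaw": 30,"dx": 0,"dy": 0,"dz": 0,"ax": 0,"ay": 0,"az": 0}
  squeeze: 35

```text
clock: 5.38
ee_pos: [0.6035, -0.1935, 0.0725]
eef_rot: [-0.0, 0.989, 0.15, 0.0]
force: [0.1, 1.0, 0.9]
finger_gap: 0.0437
finger_force: 35.0
```

```bash
python3 -c "
from h import *
go(.604,-.194,.0715)"
```

```text
t 5.38 pos [ 0.6035 -0.1935  0.0725] yaw 0.3008 down [ 2.e-04  3.e-04 -1.e+00] gap 43.7 ff 35.0 F [0.1 1.  0.9] j [-0.4   0.21  1.8   0.    1.13  0.87]
units [0.01  0.019 0.033]
```

>>> arm_command:
  plan:
    - {"jaw": 30,"dx": 0,"dy": 0,"dz": -0.1,"ax": 0,"ay": 0,"az": 0}
    - {"jaw": 30,"dx": 0,"dy": 0,"dz": -0.1,"ax": 0,"ay": 0,"az": 0}
    - {"jaw": 30,"dx": 0,"dy": 0,"dz": -0.15,"ax": 0,"ay": 0,"az": 0}
    - {"jaw": 30,"dx": 0,"dy": 0,"dz": -0.2,"ax": 0,"ay": 0,"az": 0}
    - {"jaw": 30,"dx": 0,"dy": 0,"dz": -0.3,"ax": 0,"ay": 0,"az": 0}
    - {"jaw": 30,"dx": 0,"dy": 0,"dz": -0.4,"ax": 0,"ay": 0,"az": 0}
    - {"jaw": 30,"dx": 0,"dy": 0,"dz": -0.6,"ax": 0,"ay": 0,"az": 0}
    - {"jaw": 30,"dx": 0,"dy": 0,"dz": -0.6,"ax": 0,"ay": 0,"az": 0}
    - {"jaw": 30,"dx": 0,"dy": 0,"dz": 0,"ax": 0,"ay": 0,"az": 0}

```text
clock: 6.5
ee_pos: [0.605, -0.1944, 0.1489]
eef_rot: [0.001, 0.989, 0.15, 0.002]
force: [-0.7, -0.0, -0.8]
finger_gap: 0.0441
finger_force: 35.0
```

```bash
python3 -c "
from h import *
go(.434,-.3605,.13)
C=[bot.capture(n) for n in('scene','top')]
cv2.imwrite('pics/pull.png',cv2.resize(np.hstack([C[0]['color'][100:280,140:320],C[1]['color'][110:290,260:440]]),None,fx=2,fy=2))
"
```

```text
t 6.5 pos [ 0.605  -0.1944  0.1489] yaw 0.3008 down [ 0.0048 -0.002  -1.    ] gap 44.1 ff 35.0 F [-0.7 -0.  -0.8] j [-0.4   0.14  1.75 -0.    1.25  0.87]
units [-7.087  3.599  0.615]
```

View pics/pull.png

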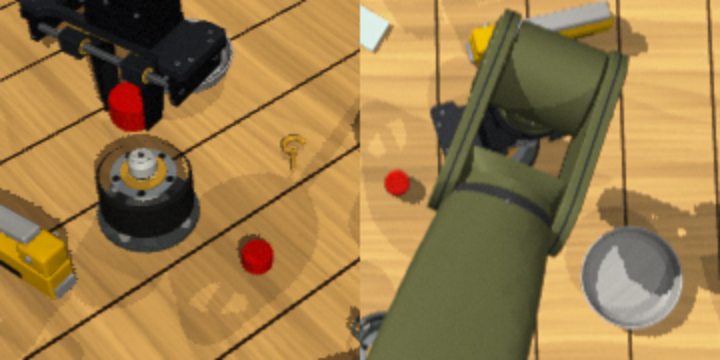

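The crop shows the cap held by the fingers at (128,105), clear of the bare axle at (142,165), with the dish free at (632,278) on the right.

>>> arm_command:
  plan:
    - {"jaw": 30,"dx": -0.7,"dy": 0.4,"dz": 0,"ax": 0,"ay": 0,"az": 0}
    - {"jaw": 30,"dx": -0.8,"dy": 0.4,"dz": 0,"ax": 0,"ay": 0,"az": 0}
    - {"jaw": 30,"dx": -0.8,"dy": 0.4,"dz": 0,"ax": 0,"ay": 0,"az": 0}
    - {"jaw": 30,"dx": -0.8,"dy": 0.4,"dz": 0,"ax": 0,"ay": 0,"az": 0}
    - {"jaw": 30,"dx": -0.8,"dy": 0.4,"dz": 0.1,"ax": 0,"ay": 0,"az": 0}
    - {"jaw": 30,"dx": -0.8,"dy": 0.4,"dz": 0.4,"ax": 0,"ay": 0,"az": 0}
    - {"jaw": 30,"dx": -0.8,"dy": 0.4,"dz": 0.4,"ax": 0,"ay": 0,"az": 0}
    - {"jaw": 30,"dx": -0.8,"dy": 0.4,"dz": 0.4,"ax": 0,"ay": 0,"az": 0}
    - {"jaw": 30,"dx": -0.8,"dy": 0.4,"dz": 0.4,"ax": 0,"ay": 0,"az": 0}
    - {"jaw": 30,"dx": 0,"dy": 0,"dz": 0.5,"ax": 0,"ay": 0,"az": 0}
    - {"jaw": 30,"dx": 0,"dy": 0,"dz": 0.5,"ax": 0,"ay": 0,"az": 0}
    - {"jaw": 30,"dx": 0,"dy": 0,"dz": 0,"ax": 0,"ay": 0,"az": 0}

```text
clock: 8.1
ee_pos: [0.4312, -0.3584, 0.0625]
eef_rot: [-0.002, 0.989, 0.15, -0.001]
force: [0.1, -0.8, -0.5]
finger_gap: 0.0437
finger_force: 35.0
```

```bash
python3 -c "
from h import *
go(.434,-.3605,.0095)"
```

```text
t 8.1 pos [ 0.4312 -0.3584  0.0625] yaw 0.3015 down [-0.0028  0.003  -1.    ] gap 43.7 ff 35.0 F [ 0.1 -0.8 -0.5] j [-0.79  0.08  1.97  0.    1.1   0.48]
units [0.071 0.1   1.765]
```

>>> arm_command:
  plan:
    - {"jaw": 30,"dx": 0.07,"dy": 0.1,"dz": 0.4,"ax": 0,"ay": 0,"az": 0}
    - {"jaw": 30,"dx": 0,"dy": 0,"dz": 0.5,"ax": 0,"ay": 0,"az": 0}
    - {"jaw": 30,"dx": 0,"dy": 0,"dz": 0.5,"ax": 0,"ay": 0,"az": 0}
    - {"jaw": 30,"dx": 0,"dy": 0,"dz": 0.3,"ax": 0,"ay": 0,"az": 0}
    - {"jaw": 30,"dx": 0,"dy": 0,"dz": 0,"ax": 0,"ay": 0,"az": 0}
    - {"jaw": 58,"dx": 0,"dy": 0,"dz": 0,"ax": 0,"ay": 0,"az": 0}
    - {"jaw": 58,"dx": 0,"dy": 0,"dz": 0,"ax": 0,"ay": 0,"az": 0}
    - {"jaw": 58,"dx": 0,"dy": 0,"dz": -0.2,"ax": 0,"ay": 0,"az": 0}
    - {"jaw": 58,"dx": 0,"dy": 0,"dz": -0.7,"ax": 0,"ay": 0,"az": 0}
    - {"jaw": 80,"dx": 0,"dy": 0,"dz": -1,"ax": 0,"ay": 0,"az": 0}
    - {"jaw": 95,"dx": 0,"dy": 0,"dz": -1,"ax": 0,"ay": 0,"az": 0}
    - {"jaw": 95,"dx": 0,"dy": 0,"dz": -1,"ax": 0,"ay": 0,"az": 0}

```text
clock: 9.6
ee_pos: [0.435, -0.3623, 0.1325]
eef_rot: [0.0, 0.989, 0.15, 0.0]
force: [0.7, -0.1, -1.2]
finger_gap: 0.0828
finger_force: 0.0
```

```bash
python3 -c "
from h import *
go(.5817,.1902,.10)"; python3 fit.py | grep pl -A1
```

```text
t 9.6 pos [ 0.435  -0.3623  0.1325] yaw 0.3008 down [ 8.e-04 -8.e-04 -1.e+00] gap 82.8 ff 0.0 F [ 0.7 -0.1 -1.2] j [-0.79  0.    1.92  0.    1.22  0.48]
units [ 10.125 -16.143   1.072]
pl [ 0.5817  0.1903 -1.9914] [-0.1968 -0.5625 -0.1515 -0.559  -0.7577 -0.3245 -0.7527 -0.31  ] 1.0163448587862542
ring 0.5298386920743275 0.07438749855803194
pl [ 0.5817  0.1903 -1.9914] [-0.1968 -0.5625 -0.1515 -0.559  -0.7578 -0.3245 -0.7527 -0.3099] 1.0163355945302313
ring 0.5298389144765934 0.07438739668030633
```

>>> arm_command:
  plan:
    - {"jaw": 90,"dx": 0.6,"dy": -0.95,"dz": 0,"ax": 0,"ay": 0,"az": 0}
    - {"jaw": 90,"dx": 0.6,"dy": -0.95,"dz": 0,"ax": 0,"ay": 0,"az": 0}
    - {"jaw": 90,"dx": 0.6,"dy": -0.95,"dz": 0,"ax": 0,"ay": 0,"az": 0}
    - {"jaw": 90,"dx": 0.6,"dy": -0.95,"dz": 0,"ax": 0,"ay": 0,"az": 0}
    - {"jaw": 90,"dx": 0.6,"dy": -0.95,"dz": 0,"ax": 0,"ay": 0,"az": 0}
    - {"jaw": 90,"dx": 0.6,"dy": -0.95,"dz": 0,"ax": 0,"ay": 0,"az": 0}
    - {"jaw": 90,"dx": 0.6,"dy": -0.95,"dz": 0,"ax": 0,"ay": 0,"az": 0}
    - {"jaw": 90,"dx": 0.6,"dy": -0.95,"dz": 0,"ax": 0,"ay": 0,"az": 0}
    - {"jaw": 90,"dx": 0.6,"dy": -0.95,"dz": 0,"ax": 0,"ay": 0,"az": 0}
    - {"jaw": 90,"dx": 0.6,"dy": -0.95,"dz": 0,"ax": 0,"ay": 0,"az": 0}
    - {"jaw": 90,"dx": 0.6,"dy": -0.95,"dz": 0,"ax": 0,"ay": 0,"az": 0}
    - {"jaw": 90,"dx": 0.6,"dy": -0.95,"dz": 0,"ax": 0,"ay": 0,"az": 0}

```text
clock: 11.3
ee_pos: [0.5388, 0.0296, 0.1286]
eef_rot: [-0.0, 0.989, 0.15, -0.002]
force: [0.7, 0.4, -0.1]
finger_gap: 0.09
finger_force: 0.0
```

>>> arm_command:
  plan:
    - {"jaw": 90,"dx": 0.6,"dy": -0.95,"dz": 0,"ax": 0,"ay": 0,"az": 0}
    - {"jaw": 90,"dx": 0.6,"dy": -0.95,"dz": 0,"ax": 0,"ay": 0,"az": 0}
    - {"jaw": 90,"dx": 0.6,"dy": -0.95,"dz": 0,"ax": 0,"ay": 0,"az": 0}
    - {"jaw": 90,"dx": 0.6,"dy": -0.95,"dz": 0,"ax": 0,"ay": 0,"az": 0}
    - {"jaw": 90,"dx": 0.6,"dy": -0.95,"dz": 0,"ax": 0,"ay": 0,"az": 0}
    - {"jaw": 90,"dx": 0,"dy": 0,"dz": 0.2,"ax": 0,"ay": 0,"az": -1}
    - {"jaw": 90,"dx": 0,"dy": 0,"dz": 0.2,"ax": 0,"ay": 0,"az": -1}
    - {"jaw": 90,"dx": 0,"dy": 0,"dz": 0.2,"ax": 0,"ay": 0,"az": -1}
    - {"jaw": 90,"dx": 0,"dy": 0,"dz": 0.2,"ax": 0,"ay": 0,"az": -1}
    - {"jaw": 90,"dx": 0,"dy": 0,"dz": 0.2,"ax": 0,"ay": 0,"az": -1}
    - {"jaw": 90,"dx": 0,"dy": 0,"dz": 0.2,"ax": 0,"ay": 0,"az": -1}
    - {"jaw": 90,"dx": 0,"dy": 0,"dz": 0.2,"ax": 0,"ay": 0,"az": -1}

```text
clock: 12.8
ee_pos: [0.5822, 0.1909, 0.0862]
eef_rot: [-0.001, 0.868, 0.496, -0.002]
force: [-0.5, -0.5, 0.9]
finger_gap: 0.0902
finger_force: 0.0
```

>>> arm_command:
  plan:
    - {"jaw": 90,"dx": 0,"dy": 0,"dz": 0,"ax": 0,"ay": 0,"az": -1}
    - {"jaw": 90,"dx": 0,"dy": 0,"dz": 0,"ax": 0,"ay": 0,"az": -0.1}
    - {"jaw": 90,"dx": 0,"dy": 0,"dz": 0,"ax": 0,"ay": 0,"az": 0}

```text
clock: 13.18
ee_pos: [0.5831, 0.1911, 0.0877]
eef_rot: [-0.0, 0.84, 0.543, -0.001]
force: [0.0, 0.4, -0.1]
finger_gap: 0.0899
finger_force: 0.0
```

```bash
python3 -c "
from h import *
go(.5817,.1902,.0177)
C=[bot.capture(n) for n in('scene','top')]
for c in C: print(blobs(c,'red')[:3])
print([proj(c,(.434,-.3605,.018)) for c in C])
cv2.imwrite('pics/pre.png',cv2.resize(np.hstack([C[0]['color'][200:400,230:460],C[0]['color'][70:270,130:330]]),None,fx=1.8,fy=1.8))
"
```

```text
t 13.18 pos [0.5831 0.1911 0.0877] yaw 1.1476 down [-1.5e-03 -3.0e-04 -1.0e+00] gap 89.9 ff 0.0 F [ 0.   0.4 -0.1] j [0.23 0.16 1.84 0.   1.15 0.65]
units [-0.043 -0.027  2.333]
[(np.int32(302), array([228.45695364, 126.37417219])), (np.int32(171), array([266.88888889, 227.84795322])), (np.int32(50), array([405.68,   7.3 ]))]
[(np.int32(249), array([396.30120482, 247.65060241])), (np.int32(115), array([278.16521739, 201.05217391]))]
[array([229.43971992, 126.66647491]), array([394.66017332, 247.80228114])]
```

View pics/pre.png

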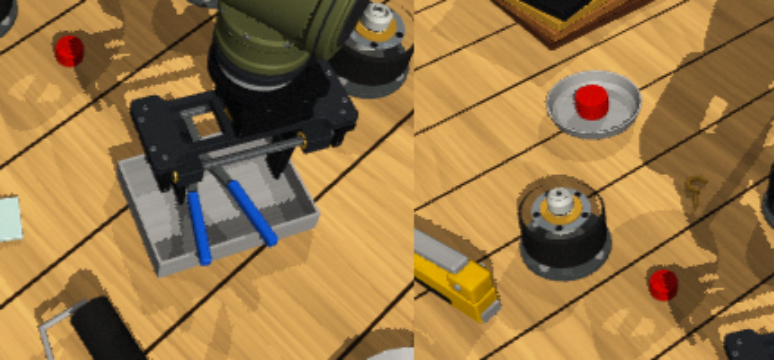

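The crop shows the cap lying in the dish at (592,100), and the open fingers straddling the blue handles over the tray.

>>> arm_command:
  plan:
    - {"jaw": 90,"dx": -0.04,"dy": -0.03,"dz": 0.5,"ax": 0,"ay": 0,"az": 0}
    - {"jaw": 90,"dx": 0,"dy": 0,"dz": 0.6,"ax": 0,"ay": 0,"az": 0}
    - {"jaw": 90,"dx": 0,"dy": 0,"dz": 0.6,"ax": 0,"ay": 0,"az": 0}
    - {"jaw": 90,"dx": 0,"dy": 0,"dz": 0.4,"ax": 0,"ay": 0,"az": 0}
    - {"jaw": 90,"dx": 0,"dy": 0,"dz": 0.23,"ax": 0,"ay": 0,"az": 0}
    - {"jaw": 90,"dx": 0,"dy": 0,"dz": 0,"ax": 0,"ay": 0,"az": 0}
    - {"jaw": 90,"dx": 0,"dy": 0,"dz": 0,"ax": 0,"ay": 0,"az": 0}

```text
clock: 14.15
ee_pos: [0.5829, 0.1906, 0.0195]
eef_rot: [0.0, 0.839, 0.543, 0.001]
force: [0.8, -1.0, 0.0]
finger_gap: 0.0901
finger_force: 0.0
```

```bash
python3 -c "
from h import *
go(.5817,.1902,.0177)"
```

```text
t 14.15 pos [0.5829 0.1906 0.0195] yaw 1.149 down [ 1.3e-03  3.0e-04 -1.0e+00] gap 90.1 ff 0.0 F [ 0.8 -1.   0. ] j [0.23 0.24 1.87 0.   1.03 0.65]
units [-0.03  -0.032  0.059]
```

>>> arm_command:
  plan:
    - {"jaw": 70,"dx": -0.03,"dy": -0.03,"dz": 0.05,"ax": 0,"ay": 0,"az": 0}
    - {"jaw": 64,"dx": 0,"dy": 0,"dz": 0,"ax": 0,"ay": 0,"az": 0}
    - {"jaw": 60,"dx": 0,"dy": 0,"dz": 0,"ax": 0,"ay": 0,"az": 0}
    - {"jaw": 56,"dx": 0,"dy": 0,"dz": 0,"ax": 0,"ay": 0,"az": 0}
    - {"jaw": 52,"dx": 0,"dy": 0,"dz": 0,"ax": 0,"ay": 0,"az": 0}
    - {"jaw": 48,"dx": 0,"dy": 0,"dz": 0,"ax": 0,"ay": 0,"az": 0}
    - {"jaw": 44,"dx": 0,"dy": 0,"dz": 0,"ax": 0,"ay": 0,"az": 0}
    - {"jaw": 40,"dx": 0,"dy": 0,"dz": 0,"ax": 0,"ay": 0,"az": 0}
    - {"jaw": 36,"dx": 0,"dy": 0,"dz": 0,"ax": 0,"ay": 0,"az": 0}
    - {"jaw": 28,"dx": 0,"dy": 0,"dz": 0,"ax": 0,"ay": 0,"az": 0}
    - {"jaw": 28,"dx": 0,"dy": 0,"dz": 0,"ax": 0,"ay": 0,"az": 0}
    - {"jaw": 28,"dx": 0,"dy": 0,"dz": 0,"ax": 0,"ay": 0,"az": 0}
  squeeze: 45

```text
clock: 15.65
ee_pos: [0.5813, 0.19, 0.0175]
eef_rot: [0.0, 0.839, 0.543, 0.0]
force: [0.4, 0.1, 1.6]
finger_gap: 0.0332
finger_force: 45.0
```

```bash
python3 -c "
from h import *
go(.5817,.1902,.0177)"
```

```text
t 15.65 pos [0.5813 0.19   0.0175] yaw 1.149 down [ 4.e-04  1.e-04 -1.e+00] gap 33.2 ff 45.0 F [0.4 0.1 1.6] j [ 0.23  0.24  1.88 -0.    1.03  0.65]
units [ 0.01   0.009 -0.008]
```

>>> arm_command:
  plan:
    - {"jaw": 28,"dx": 0,"dy": 0,"dz": -0.2,"ax": 0,"ay": 0,"az": 0}
    - {"jaw": 28,"dx": 0,"dy": 0,"dz": -0.3,"ax": 0,"ay": 0,"az": 0}
    - {"jaw": 28,"dx": 0,"dy": 0,"dz": -0.5,"ax": 0,"ay": 0,"az": 0}
    - {"jaw": 28,"dx": 0,"dy": 0,"dz": -0.6,"ax": 0,"ay": 0,"az": 0}
    - {"jaw": 28,"dx": 0,"dy": 0,"dz": -0.6,"ax": 0,"ay": 0,"az": 0}
    - {"jaw": 28,"dx": 0,"dy": 0,"dz": -0.6,"ax": 0,"ay": 0,"az": 0}
    - {"jaw": 28,"dx": 0,"dy": 0,"dz": -0.4,"ax": 0,"ay": 0,"az": 0}
    - {"jaw": 28,"dx": 0,"dy": 0,"dz": -0.2,"ax": 0,"ay": 0,"az": 0}
    - {"jaw": 28,"dx": 0,"dy": 0,"dz": 0,"ax": 0,"ay": 0,"az": 0}
  squeeze: 55

```text
clock: 16.77
ee_pos: [0.5812, 0.1901, 0.1195]
eef_rot: [0.0, 0.839, 0.543, 0.0]
force: [-0.1, 0.4, -1.7]
finger_gap: 0.0324
finger_force: 55.0
```

```bash
python3 -c "
from h import *
s=bot.state();p=s['ee_pos'];M=Ro.from_quat(s['eef_rot'],scalar_first=True).as_matrix()
go(None,0,0)
C=[bot.capture(n) for n in('scene','top')]
r=p+M@np.array([-.127,0,-.0188+.026]);print('ring pred',r,[proj(c,r) for c in C])
u,v=proj(C[0],r).astype(int);a=C[0]['color'][v-75:v+75,u-100:u+100]
u,v=proj(C[1],r).astype(int);b=C[1]['color'][v-75:v+75,u-100:u+100]
cv2.imwrite('pics/lift.png',cv2.resize(np.hstack([a,b]),None,fx=2,fy=2,interpolation=2))
"
```

```text
t 16.77 pos [0.5812 0.1901 0.1195] yaw 1.149 down [ 4.e-04  1.e-04 -1.e+00] gap 32.4 ff 55.0 F [-0.1  0.4 -1.7] j [ 0.23  0.12  1.82 -0.    1.2   0.65]
ring pred [0.52921665 0.07418229 0.11229655] [array([330.24896124, 231.62840586]), array([218.95247708, 209.6703412 ])]
```

View pics/lift.png

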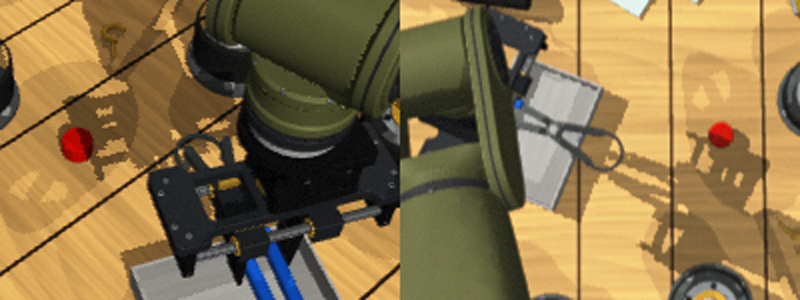

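The crop shows the pliers lifted with the handles closed and the ring spread (top view, crop (607,152)). I'll carry it towards the guide, then turn so both cameras see the ring.

>>> arm_command:
  plan:
    - {"jaw": 28,"dx": -0.5,"dy": 0.18,"dz": -0.1,"ax": 0,"ay": 0,"az": 0}
    - {"jaw": 28,"dx": -0.8,"dy": 0.26,"dz": -0.1,"ax": 0,"ay": 0,"az": 0}
    - {"jaw": 28,"dx": -0.9,"dy": 0.29,"dz": -0.1,"ax": 0,"ay": 0,"az": 0}
    - {"jaw": 28,"dx": -0.9,"dy": 0.29,"dz": 0,"ax": 0,"ay": 0,"az": 0}
    - {"jaw": 28,"dx": -0.9,"dy": 0.29,"dz": 0,"ax": 0,"ay": 0,"az": 0}
    - {"jaw": 28,"dx": -0.9,"dy": 0.29,"dz": 0,"ax": 0,"ay": 0,"az": 0}
    - {"jaw": 28,"dx": -0.9,"dy": 0.29,"dz": 0,"ax": 0,"ay": 0,"az": 0}
    - {"jaw": 28,"dx": -0.9,"dy": 0.29,"dz": 0,"ax": 0,"ay": 0,"az": 0}
    - {"jaw": 28,"dx": -0.8,"dy": 0.26,"dz": 0,"ax": 0,"ay": 0,"az": 0}
    - {"jaw": 28,"dx": -0.7,"dy": 0.23,"dz": 0,"ax": 0,"ay": 0,"az": 0}
    - {"jaw": 28,"dx": -0.35,"dy": 0.11,"dz": 0,"ax": 0,"ay": 0,"az": 0}
    - {"jaw": 28,"dx": 0,"dy": 0,"dz": 0,"ax": 0,"ay": 0,"az": 0}

```text
clock: 18.38
ee_pos: [0.5519, -0.0788, 0.1281]
eef_rot: [-0.0, 0.84, 0.543, -0.0]
force: [-0.1, -0.3, -2.3]
finger_gap: 0.0329
finger_force: 55.0
```

>>> arm_command:
  plan:
    - {"jaw": 28,"dx": 0,"dy": 0,"dz": 0,"ax": 0,"ay": 0,"az": -0.5}
    - {"jaw": 28,"dx": 0,"dy": 0,"dz": 0,"ax": 0,"ay": 0,"az": -0.9}
    - {"jaw": 28,"dx": 0,"dy": 0,"dz": 0,"ax": 0,"ay": 0,"az": -1}
    - {"jaw": 28,"dx": 0,"dy": 0,"dz": 0,"ax": 0,"ay": 0,"az": -1}
    - {"jaw": 28,"dx": 0,"dy": 0,"dz": 0,"ax": 0,"ay": 0,"az": -1}
    - {"jaw": 28,"dx": 0,"dy": 0,"dz": 0,"ax": 0,"ay": 0,"az": -1}
    - {"jaw": 28,"dx": 0,"dy": 0,"dz": 0,"ax": 0,"ay": 0,"az": -1}
    - {"jaw": 28,"dx": 0,"dy": 0,"dz": 0,"ax": 0,"ay": 0,"az": -0.9}
    - {"jaw": 28,"dx": 0,"dy": 0,"dz": 0,"ax": 0,"ay": 0,"az": -0.7}
    - {"jaw": 28,"dx": 0,"dy": 0,"dz": 0,"ax": 0,"ay": 0,"az": 0}
    - {"jaw": 28,"dx": 0,"dy": 0,"dz": 0,"ax": 0,"ay": 0,"az": 0}

```text
clock: 19.75
ee_pos: [0.5521, -0.0777, 0.1281]
eef_rot: [-0.0, 0.546, 0.838, -0.0]
force: [-0.5, 0.6, -1.9]
finger_gap: 0.0328
finger_force: 55.0
```

```bash
cat > look.py <<'E'
from h import *
import sys
np.set_printoptions(precision=4,suppress=True)
s=bot.state();p=s['ee_pos'];M=Ro.from_quat(s['eef_rot'],scalar_first=True).as_matrix()
go(None,0,0)
C=[bot.capture(n) for n in('scene','top')]
r=p+M@np.array([-.127,0,-.0188+.026]);print('ring pred',r,[proj(c,r) for c in C])
out=[]
for i,c in enumerate(C):
    u,v=proj(c,r).round().astype(int);print("origin",u-32,v-32)
    np.save(f"c{i}.npy",c["color"]);
    out.append(cv2.resize(c['color'][v-32:v+32,u-32:u+32],None,fx=6,fy=6,interpolation=cv2.INTER_CUBIC))
    for q in bot.search_frame("ring",c)[:2]:print(q["conf"],np.array(q["point"])*[560,420])
cv2.imwrite(sys.argv[1],np.hstack(out))
E
python3 look.py pics/over.png
```

```text
t 19.75 pos [ 0.5521 -0.0777  0.1281] yaw 1.9864 down [-0.0003  0.0002 -1.    ] gap 32.8 ff 55.0 F [-0.5  0.6 -1.9] j [-0.24 -0.01  1.94  0.    1.21 -0.65]
ring pred [ 0.6034 -0.1939  0.1209] [array([208.8005, 165.7766]), array([331.923 , 176.5355])]
origin 177 134
0.88 [272.608 176.4  ]
origin 300 145
```

View pics/over.png

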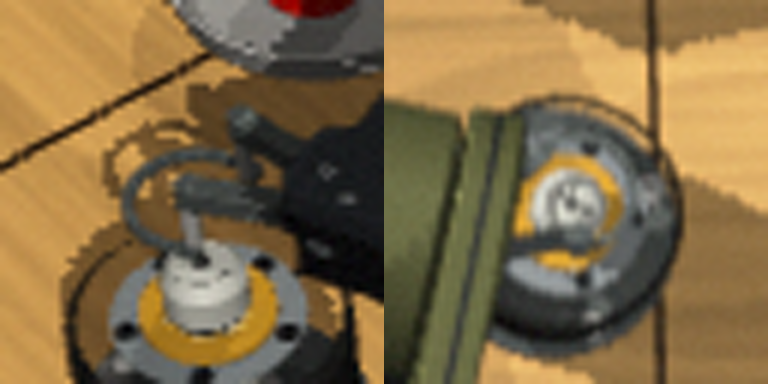

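Scene crop: the spread ring is seen as an ellipse around (182,203), close to the predicted centre, with the axle top at (207,255). In the top crop the ring is hard to tell from the dark roller, so I enhance it with the model drawn in.

```bash
cat > ov.py <<'E'
from h import *
import sys
s=bot.state();p=s['ee_pos'];M=Ro.from_quat(s['eef_rot'],scalar_first=True).as_matrix()
rows=[]
for i,n in enumerate(("scene","top")):
    c=bot.capture(n);r=p+M@np.array([-.127,0,.0072]);u,v=proj(c,r).round().astype(int)
    a=cv2.convertScaleAbs(c["color"][v-24:v+24,u-32:u+32],alpha=1.8,beta=20)
    a=cv2.resize(a,None,fx=6,fy=6,interpolation=cv2.INTER_CUBIC);b=a.copy()
    def dots(ctr,rad,col):
        for t in np.arange(0,6.28,.15):
            q=(proj(c,np.array(ctr)+[rad*np.cos(t),rad*np.sin(t),0])-[u-32,v-24]+.5)*6;cv2.circle(b,tuple(q.round().astype(int).tolist()),1,col,-1)
    dots(r,.018,(0,255,255));dots(r,.0215,(0,255,255));dots((.604,-.194,.091),.011,(255,0,255));dots((.604,-.194,.068),.024,(255,0,0))
    rows.append(np.hstack([a,b]))
cv2.imwrite(sys.argv[1],np.vstack(rows))
E
python3 ov.py pics/ov1.png
```

View pics/ov1.png

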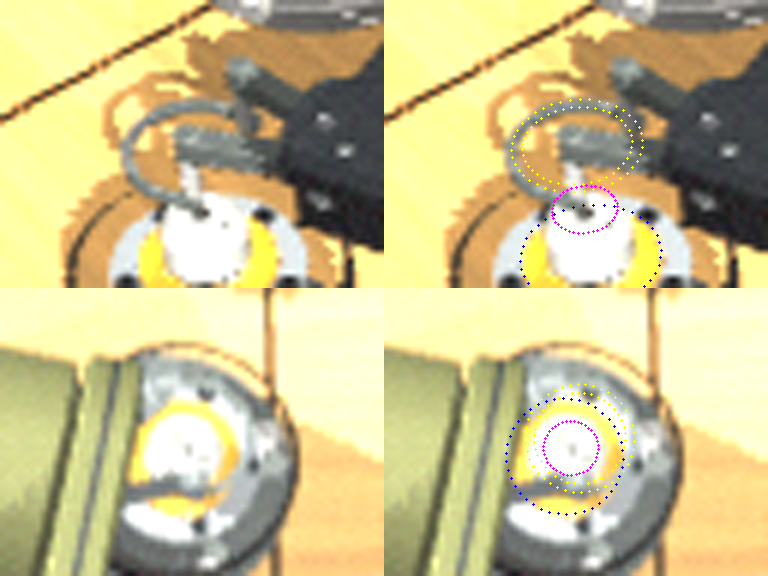

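The scene overlay shows the real ring a little lower and larger than the model; in the top view it cannot be told from the roller. I back off to wood to measure the ring cleanly.

>>> arm_command:
  plan:
    - {"jaw": 28,"dx": 0.4,"dy": 0,"dz": 0,"ax": 0,"ay": 0,"az": 0}
    - {"jaw": 28,"dx": 0.8,"dy": 0,"dz": 0,"ax": 0,"ay": 0,"az": 0}
    - {"jaw": 28,"dx": 0.8,"dy": 0,"dz": 0,"ax": 0,"ay": 0,"az": 0}
    - {"jaw": 28,"dx": 0.7,"dy": 0,"dz": 0,"ax": 0,"ay": 0,"az": 0}
    - {"jaw": 28,"dx": 0.3,"dy": 0,"dz": 0,"ax": 0,"ay": 0,"az": 0}
    - {"jaw": 28,"dx": 0,"dy": 0,"dz": 0,"ax": 0,"ay": 0,"az": 0}
    - {"jaw": 28,"dx": 0,"dy": 0,"dz": 0,"ax": 0,"ay": 0,"az": 0}

```text
clock: 20.92
ee_pos: [0.5161, 0.0039, 0.1284]
eef_rot: [0.0, 0.546, 0.838, -0.0]
force: [-0.4, 0.2, -2.1]
finger_gap: 0.0331
finger_force: 55.0
```

```bash
sed -i 's/alpha=1.8,beta=20/alpha=1.3,beta=10/' ov.py; sed -i 's/^rows=\[\]/rows=[];go(None,0,0)/; s/    rows.append/    print(n,"origin",u-32,v-24);np.save(f"d{i}.npy",c["color"]);rows.append/' ov.py; python3 ov.py pics/ov2.png
```

```text
t 20.93 pos [0.5161 0.0039 0.1284] yaw 1.9866 down [ 4.e-04 -3.e-04 -1.e+00] gap 33.1 ff 55.0 F [-0.4  0.2 -2.1] j [-0.1  -0.1   2.03 -0.    1.22 -0.51]
scene origin 217 156
top origin 266 168
```

View pics/ov2.png

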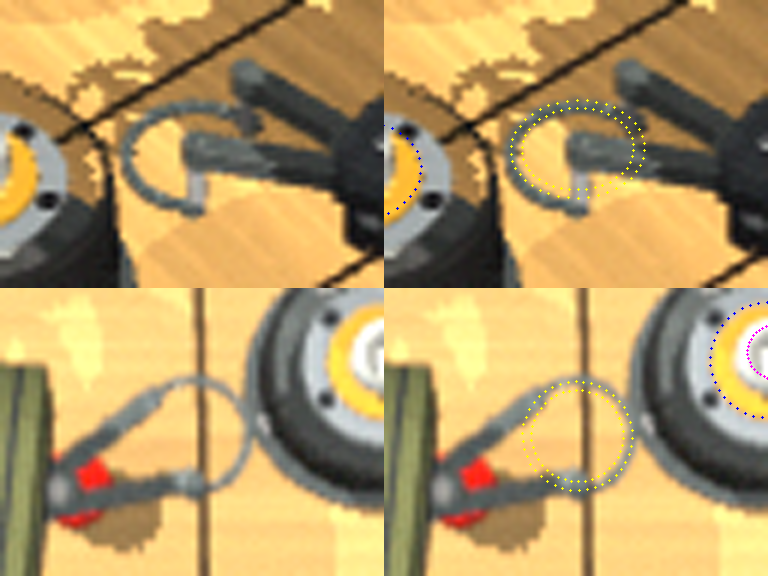

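Clear view now: in the top panel the ring spans x to 252 and y 376–492, matching the model; in the scene panel it spans x from 122 and y 100–212, a bit lower than the model. I fit it from centreline points.

```bash
cat > ringfit.py <<'E'
from h import *
np.set_printoptions(precision=4,suppress=True)
s=bot.state();p=s['ee_pos'];M=Ro.from_quat(s['eef_rot'],scalar_first=True).as_matrix()
C=[bot.capture(n) for n in("scene","top")]
P=[np.array([(215,104),(185,107),(160,115),(138,132),(128,155),(135,178),(150,193),(170,202),(185,206)],float),
   np.array([(180,380),(205,379),(228,390),(245,412),(250,435),(243,460),(228,478),(208,487)],float)-[0,288]]
P=[(P[0]+.5)/6-.5+[217,156],(P[1]+.5)/6-.5+[266,168]]
T=np.arange(0,2*np.pi,.01)
def res(q,tilt=True):
    c0=q[:3];r=q[3];e1=np.array([1,0,q[4]]);e2=np.array([0,1,q[5]])
    X=c0+r*(np.cos(T)[:,None]*e1+np.sin(T)[:,None]*e2);W=p+X@M.T
    o=[]
    for c,pp in zip(C,P):
        uv=np.array([proj(c,w) for w in W[::4]])
        o+= [np.min(np.hypot(*(uv-a).T)) for a in pp]
    return np.array(o)
from scipy.optimize import minimize
for name,mask in(("level",[1,1,1,1,0,0]),("tilt",[1]*6)):
    m=np.array(mask)
    f=lambda q:(res(q*m)**2).sum()+ (0 if not m[4] else (q[4]**2+q[5]**2)*20)
    z=minimize(f,[-.127,0,.0072,.0195,0,0],method="Nelder-Mead",options=dict(initial_simplex=np.array([-.127,0,.0072,.0195,0,0])+np.vstack([np.zeros(6),np.diag([.005,.005,.005,.002,.05,.05])]),maxiter=700,xatol=1e-5,fatol=1e-3))
    print(name,z.x*m,z.fun);print(res(z.x*m))
E
python3 ringfit.py
```

```text
level [-0.1263  0.0004  0.0098  0.0221 -0.     -0.    ] 2.4064309915284703
[0.4836 0.2711 0.4305 0.526  0.4139 0.3851 0.2186 0.1302 0.2552 0.2074
 0.4691 0.5143 0.4968 0.4557 0.1771 0.1334 0.3956]
tilt [-0.1267  0.0006  0.0095  0.0221 -0.0549  0.0015] 2.2932541271264983
[0.4792 0.185  0.2977 0.4426 0.5588 0.5973 0.2995 0.1657 0.4056 0.0965
 0.3639 0.4118 0.4033 0.3921 0.2136 0.0448 0.242 ]
```

```bash
python3 - <<'E'
from h import *
np.set_printoptions(precision=4,suppress=True)
C=[bot.capture(n) for n in("scene","top")]
R=[np.array([210.6078,179.8784]),np.array([330.6357,178.6279])]
f=lambda q:np.concatenate([hullcent(c,cyl(q[0],q[1],q[2]-.01375,q[2]+.01375,.022))-r for c,r in zip(C,R)])
s=least_squares(f,[.6,-.2,.082],diff_step=1e-2,x_scale=[1,1,.1]);print(s.x,s.fun)
a=s.x
st=bot.state();p=st['ee_pos'];M=Ro.from_quat(st['eef_rot'],scalar_first=True).as_matrix()
for off in((-.1263,.0004,.0098),(-.127,0,.0072)):
  for ax in((a[0],a[1]),(.604,-.194)):
    r=p+M@np.array(off);print(r,"units to axle",(M.T@(np.array([*ax,r[2]])-r)/.03))
E
```

```text
[ 0.6036 -0.1946  0.0798] [-0.2556 -0.0346 -0.1997  0.2383]
[ 0.5673 -0.1116  0.1184] units to axle [-3.0209 -0.0081 -0.0002]
[ 0.5673 -0.1116  0.1184] units to axle [-3.0073  0.0121 -0.0002]
[ 0.5672 -0.1124  0.121 ] units to axle [-2.9976  0.0052 -0.0002]
[ 0.5672 -0.1124  0.121 ] units to axle [-2.9839  0.0254 -0.0002]
```

>>> arm_command:
  plan:
    - {"jaw": 28,"dx": -0.4,"dy": 0,"dz": 0,"ax": 0,"ay": 0,"az": 0}
    - {"jaw": 28,"dx": -0.8,"dy": 0,"dz": 0,"ax": 0,"ay": 0,"az": 0}
    - {"jaw": 28,"dx": -0.8,"dy": 0,"dz": 0,"ax": 0,"ay": 0,"az": 0}
    - {"jaw": 28,"dx": -0.7,"dy": 0,"dz": 0,"ax": 0,"ay": 0,"az": 0}
    - {"jaw": 28,"dx": -0.32,"dy": 0,"dz": 0,"ax": 0,"ay": 0,"az": 0}
    - {"jaw": 28,"dx": 0,"dy": 0,"dz": 0.3,"ax": 0,"ay": 0,"az": 0}
    - {"jaw": 28,"dx": 0,"dy": 0,"dz": 0.3,"ax": 0,"ay": 0,"az": 0}
    - {"jaw": 28,"dx": 0,"dy": 0,"dz": 0,"ax": 0,"ay": 0,"az": 0}
    - {"jaw": 28,"dx": 0,"dy": 0,"dz": 0,"ax": 0,"ay": 0,"az": 0}

```text
clock: 22.35
ee_pos: [0.5523, -0.0782, 0.1101]
eef_rot: [-0.0, 0.546, 0.838, -0.0]
force: [-0.1, -0.2, -1.5]
finger_gap: 0.0329
finger_force: 55.0
```

```bash
python3 - <<'E'
from h import *
np.set_printoptions(precision=4,suppress=True)
go(None,0,0)
st=bot.state();p=st['ee_pos'];M=Ro.from_quat(st['eef_rot'],scalar_first=True).as_matrix()
r=p+M@np.array((-.1263,.0004,.0072));print(r,"units to groove",(M.T@(np.array([.6037,-.1944,.070])-r)/.03))
E
```

```text
t 22.35 pos [ 0.5523 -0.0782  0.1101] yaw 1.9875 down [-0.0003  0.0001 -1.    ] gap 32.9 ff 55.0 F [-0.1 -0.2 -1.5] j [-0.24  0.01  1.95  0.    1.18 -0.65]
[ 0.6038 -0.1935  0.1029] units to groove [-0.0262 -0.0134  1.0957]
```

>>> arm_command:
  plan:
    - {"jaw": 28,"dx": -0.025,"dy": -0.01,"dz": 0.1,"ax": 0,"ay": 0,"az": 0}
    - {"jaw": 28,"dx": 0,"dy": 0,"dz": 0.15,"ax": 0,"ay": 0,"az": 0}
    - {"jaw": 28,"dx": 0,"dy": 0,"dz": 0.15,"ax": 0,"ay": 0,"az": 0}
    - {"jaw": 28,"dx": 0,"dy": 0,"dz": 0.1,"ax": 0,"ay": 0,"az": 0}
    - {"jaw": 28,"dx": 0,"dy": 0,"dz": 0.1,"ax": 0,"ay": 0,"az": 0}
    - {"jaw": 28,"dx": 0,"dy": 0,"dz": 0,"ax": 0,"ay": 0,"az": 0}
    - {"jaw": 28,"dx": 0,"dy": 0,"dz": 0,"ax": 0,"ay": 0,"az": 0}

```text
clock: 23.22
ee_pos: [0.5526, -0.0795, 0.0924]
eef_rot: [0.0, 0.546, 0.838, 0.0]
force: [-0.1, -0.7, -1.7]
finger_gap: 0.033
finger_force: 55.0
```

```bash
python3 ov.py pics/ov3.png
```

```text
t 23.23 pos [ 0.5526 -0.0795  0.0924] yaw 1.9868 down [ 2.e-04 -0.e+00 -1.e+00] gap 33.0 ff 55.0 F [-0.1 -0.7 -1.7] j [-0.24  0.03  1.96  0.    1.15 -0.66]
scene origin 178 154
top origin 299 155
```

View pics/ov3.png

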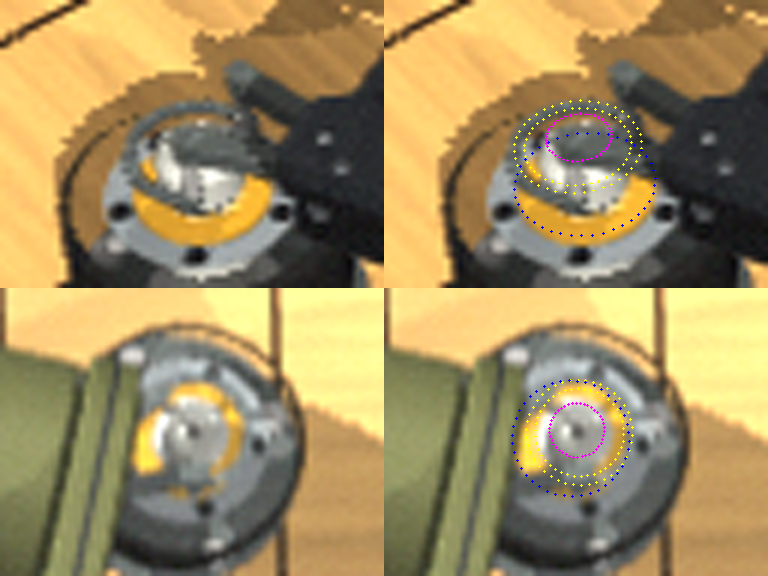

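The ring encircles the axle end in both panels (scene ellipse about (190,150), top circle about (190,435)) with no contact force. I lower it further.

>>> arm_command:
  plan:
    - {"jaw": 28,"dx": 0,"dy": 0,"dz": 0.1,"ax": 0,"ay": 0,"az": 0}
    - {"jaw": 28,"dx": 0,"dy": 0,"dz": 0.1,"ax": 0,"ay": 0,"az": 0}
    - {"jaw": 28,"dx": 0,"dy": 0,"dz": 0.1,"ax": 0,"ay": 0,"az": 0}
    - {"jaw": 28,"dx": 0,"dy": 0,"dz": 0.1,"ax": 0,"ay": 0,"az": 0}
    - {"jaw": 28,"dx": 0,"dy": 0,"dz": 0.05,"ax": 0,"ay": 0,"az": 0}
    - {"jaw": 28,"dx": 0,"dy": 0,"dz": 0,"ax": 0,"ay": 0,"az": 0}
    - {"jaw": 28,"dx": 0,"dy": 0,"dz": 0,"ax": 0,"ay": 0,"az": 0}

```text
clock: 24.2
ee_pos: [0.5526, -0.0795, 0.0789]
eef_rot: [0.0, 0.546, 0.838, 0.0]
force: [1.3, -0.5, -2.6]
finger_gap: 0.0326
finger_force: 55.0
```

```bash
cat > g.py <<'E'
from h import *
np.set_printoptions(precision=4,suppress=True)
go(None,0,0)
F=[];W=[]
for _ in range(6):
    bot.capture("top");s=bot.state();F.append(s["force"]);W.append(s["wrist_torque"])
print("meanF",np.mean(F,0),"T",np.mean(W,0))
st=bot.state();p=st['ee_pos'];M=Ro.from_quat(st['eef_rot'],scalar_first=True).as_matrix()
r=p+M@np.array((-.1263,.0004,.0073));print(r,"units to groove",(M.T@(np.array([.6037,-.1944,.070])-r)/.03))
E
python3 g.py
```

```text
t 24.2 pos [ 0.5526 -0.0795  0.0789] yaw 1.9868 down [ 0.0003 -0.0001 -1.    ] gap 32.6 ff 55.0 F [ 1.3 -0.5 -2.6] j [-0.24  0.05  1.97  0.    1.12 -0.66]
meanF [ 0.268  -0.3035 -1.743 ] T [ 0.0957 -0.128  -0.0093]
[ 0.6039 -0.1949  0.0715] units to groove [ 0.0177 -0.0006  0.0516]
```

>>> arm_command:
  plan:
    - {"jaw": 28,"dx": 0.01,"dy": 0,"dz": 0.03,"ax": 0,"ay": 0,"az": 0}
    - {"jaw": 28,"dx": 0,"dy": 0,"dz": 0.02,"ax": 0,"ay": 0,"az": 0}
    - {"jaw": 28,"dx": 0,"dy": 0,"dz": 0,"ax": 0,"ay": 0,"az": 0}
    - {"jaw": 28,"dx": 0,"dy": 0,"dz": 0,"ax": 0,"ay": 0,"az": 0}

```text
clock: 25.0
ee_pos: [0.5523, -0.0792, 0.0772]
eef_rot: [-0.0, 0.546, 0.838, -0.0]
force: [0.7, 0.1, -2.4]
finger_gap: 0.0327
finger_force: 55.0
```

```bash
python3 g.py
```

```text
t 25.0 pos [ 0.5523 -0.0792  0.0772] yaw 1.9868 down [-0.0001  0.     -1.    ] gap 32.7 ff 55.0 F [ 0.7  0.1 -2.4] j [-0.24  0.05  1.97  0.    1.12 -0.65]
meanF [-0.2258  0.0512 -1.6832] T [ 0.069  -0.0905 -0.0247]
[ 0.6038 -0.1946  0.07  ] units to groove [ 0.0067  0.0003 -0.001 ]
```

>>> arm_command:
  plan:
    - {"jaw": 28,"dx": 0,"dy": 0,"dz": 0.03,"ax": 0,"ay": 0,"az": 0}
    - {"jaw": 28,"dx": 0,"dy": 0,"dz": 0,"ax": 0,"ay": 0,"az": 0}
    - {"jaw": 28,"dx": 0,"dy": 0,"dz": 0,"ax": 0,"ay": 0,"az": 0}

```text
clock: 25.68
ee_pos: [0.5524, -0.0792, 0.0764]
eef_rot: [0.0, 0.546, 0.838, 0.0]
force: [0.3, 0.4, -2.2]
finger_gap: 0.0325
finger_force: 55.0
```

```bash
python3 g.py
```

```text
t 25.68 pos [ 0.5524 -0.0792  0.0764] yaw 1.9868 down [ 0.0001 -0.0001 -1.    ] gap 32.5 ff 55.0 F [ 0.3  0.4 -2.2] j [-0.24  0.05  1.97 -0.    1.12 -0.65]
meanF [ 0.1875  0.1456 -1.9084] T [ 0.0431 -0.1453 -0.0078]
[ 0.6038 -0.1946  0.0691] units to groove [ 0.0074 -0.0005 -0.0299]
```

>>> arm_command:
  plan:
    - {"jaw": 28,"dx": 0,"dy": 0,"dz": 0.03,"ax": 0,"ay": 0,"az": 0}
    - {"jaw": 28,"dx": 0,"dy": 0,"dz": 0,"ax": 0,"ay": 0,"az": 0}
    - {"jaw": 28,"dx": 0,"dy": 0,"dz": 0,"ax": 0,"ay": 0,"az": 0}

```text
clock: 26.35
ee_pos: [0.5524, -0.0792, 0.0756]
eef_rot: [0.0, 0.546, 0.838, 0.0]
force: [-0.4, 0.2, -0.3]
finger_gap: 0.0325
finger_force: 55.0
```

```bash
python3 g.py
```

```text
t 26.35 pos [ 0.5524 -0.0792  0.0756] yaw 1.9868 down [ 0.0002  0.     -1.    ] gap 32.5 ff 55.0 F [-0.4  0.2 -0.3] j [-0.24  0.05  1.97  0.    1.12 -0.65]
meanF [-0.3046  0.685  -0.0078] T [ 0.0652 -0.1036 -0.0017]
[ 0.6038 -0.1945  0.0683] units to groove [ 0.0056 -0.0027 -0.0583]
```

>>> arm_command:
  plan:
    - {"jaw": 28,"dx": 0,"dy": 0,"dz": 0.03,"ax": 0,"ay": 0,"az": 0}
    - {"jaw": 28,"dx": 0,"dy": 0,"dz": 0,"ax": 0,"ay": 0,"az": 0}
    - {"jaw": 28,"dx": 0,"dy": 0,"dz": 0,"ax": 0,"ay": 0,"az": 0}

```text
clock: 27.02
ee_pos: [0.5525, -0.0792, 0.0748]
eef_rot: [0.0, 0.546, 0.838, 0.0]
force: [-0.9, 1.0, 2.4]
finger_gap: 0.0328
finger_force: 55.0
```

```bash
python3 g.py
```

```text
t 27.02 pos [ 0.5525 -0.0792  0.0748] yaw 1.9868 down [ 0.0004 -0.0001 -1.    ] gap 32.8 ff 55.0 F [-0.9  1.   2.4] j [-0.24  0.05  1.97  0.    1.11 -0.65]
meanF [-0.9229  1.339   1.4593] T [ 0.0156 -0.0871 -0.0511]
[ 0.6039 -0.1946  0.0674] units to groove [ 0.0073 -0.0028 -0.088 ]
```

>>> arm_command:
  plan:
    - {"jaw": 28,"dx": 0,"dy": 0,"dz": -0.05,"ax": 0,"ay": 0,"az": 0}
    - {"jaw": 28,"dx": 0,"dy": 0,"dz": -0.018,"ax": 0,"ay": 0,"az": 0}
    - {"jaw": 28,"dx": 0,"dy": 0,"dz": 0,"ax": 0,"ay": 0,"az": 0}
    - {"jaw": 28,"dx": 0,"dy": 0,"dz": 0,"ax": 0,"ay": 0,"az": 0}

```text
clock: 27.82
ee_pos: [0.5521, -0.0792, 0.0763]
eef_rot: [-0.0, 0.546, 0.838, -0.0]
force: [0.1, 0.1, -1.1]
finger_gap: 0.0327
finger_force: 55.0
```

```bash
python3 g.py; python3 - <<'E'
from h import *
out=[]
for n in("scene","top"):
    c=bot.capture(n);u,v=proj(c,(.604,-.194,.07)).round().astype(int)
    out.append(cv2.resize(cv2.convertScaleAbs(c["color"][v-25:v+25,u-25:u+25],alpha=1.4),None,fx=8,fy=8,interpolation=cv2.INTER_CUBIC))
    print(blobs(c,"red")[:2])
cv2.imwrite("pics/fin.png",np.hstack(out))
E
```

```text
t 27.82 pos [ 0.5521 -0.0792  0.0763] yaw 1.9866 down [-0.0006  0.0001 -1.    ] gap 32.7 ff 55.0 F [ 0.1  0.1 -1.1] j [-0.24  0.05  1.97 -0.    1.12 -0.65]
meanF [ 0.1983  0.1259 -1.7344] T [ 0.0222 -0.1207 -0.016 ]
[ 0.6036 -0.1945  0.0691] units to groove [ 0.0025  0.0047 -0.0292]
[(np.int32(220), array([268.15      , 227.92727273])), (np.int32(178), array([227.23033708, 123.24719101]))]
[(np.int32(229), array([396.77729258, 247.59825328]))]
```

View pics/fin.png

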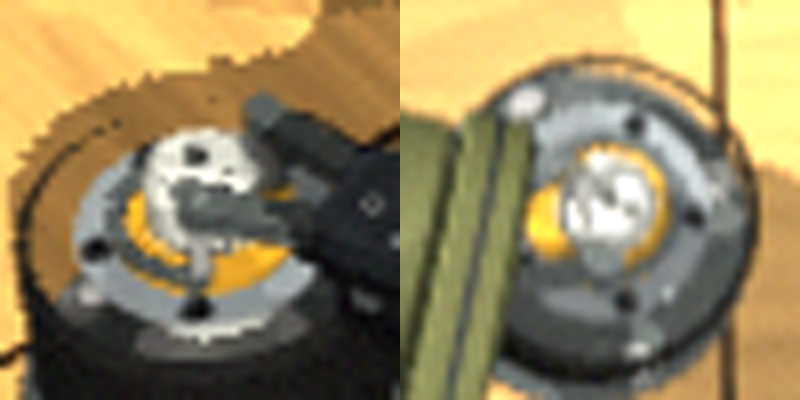

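>>> arm_command:
  plan:
    - {"jaw": 28,"dx": 0,"dy": 0,"dz": -0.015,"ax": 0,"ay": 0,"az": 0}
    - {"jaw": 28,"dx": 0,"dy": 0,"dz": 0,"ax": 0,"ay": 0,"az": 0}
    - {"jaw": 28,"dx": 0,"dy": 0,"dz": 0,"ax": 0,"ay": 0,"az": 0}
    - {"jaw": 28,"dx": 0,"dy": 0,"dz": 0,"ax": 0,"ay": 0,"az": 0}

```text
clock: 28.72
ee_pos: [0.5524, -0.0792, 0.077]
eef_rot: [-0.0, 0.546, 0.838, 0.0]
force: [1.1, -0.1, -1.8]
finger_gap: 0.0327
finger_force: 55.0
```

```bash
python3 g.py; python3 -c "
from station import bot
print(bot.job_done())"
```

```text
t 28.73 pos [ 0.5524 -0.0792  0.077 ] yaw 1.9868 down [-0.  0. -1.] gap 32.7 ff 55.0 F [ 1.1 -0.1 -1.8] j [-0.24  0.05  1.97  0.    1.12 -0.65]
meanF [-0.3627  0.1151 -1.6925] T [ 0.0916 -0.1155  0.0139]
[ 0.6038 -0.1946  0.0698] units to groove [ 0.0061 -0.     -0.0082]
the job is handed in; nothing more can be done
None
```

I handed the job in at about 29 s: the red cap is in the dish, and the pliers are still gripped with the spread ring held level round the axle at its groove, clear of the washer; centring is by camera, to about 1 mm.

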